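# Open the test kiln's vent, then switch the kiln on

## Robot

A 6-joint arm with a two-finger parallel gripper is mounted at the origin on the work surface; the furniture and walls round the work are solid. World frame = base frame: x ahead of the robot, y to its left, z up, the work surface at z = 0. Lengths are in m, angles in rad, forces in N, time in s.
With the tool pointing down it reaches from about 0.3 to 0.875 m from the base axis. Payload 6.4 kg.
Tool frame: the origin (TCP) lies between the finger pads; the fingertips stand 8 mm ahead of it and the grasp point (between the pads) lies 11 mm behind it (ctrl.finger_overhang is the distance from the TCP to the fingertips, in m); z points along the fingers, y is the line along which they close (so a half turn about z gives the same grasp; the last joint's range is limited). The gripper opens to 85 mm and grips with 20 to 120 N. Pads are 22 mm wide; open, the fingers measure 114 mm over their backs; the gripper's body (76 mm by 85 mm) begins 54 mm behind the grasp point. The pads swing forward as they close: fully open they stand 13 mm farther back than shut.
Start: joints at [-1.377, 0.181, 1.607, -0, 1.354, -0.206], TCP at [0.224, -0.53, 0.239] pointing down, gripper open.
Joint ranges: [-2.99, 2.99], [-0.89, 2.07], [0.3, 2.58], [-1.14, 4.28], [0, 2.63], [-3.12, 3.12]. Speed limits (rad/s): [2.57, 2.57, 3.01, 3.14, 3.14, 3.14].

## Interface

Orientations are given as a unit quaternion [w, x, y, z].
In Python, from bench import ctrl, camera gives the robot as it stands.
- The arm moves only by the shell command python3 -m pendant 'ROWS' [OPENING]. ROWS is JSON, a list of rows, each a list of 6 numbers: the shift along the world's x, y, z normalised to -1 to 1, where 1 is 200 mm, then the turn, a rotation vector about the world's x, y, z normalised to -1 to 1, where 1 is pi/2 rad. In form: [[dx, dy, dz, rx, ry, rz], ...]. A call has exactly 10 rows; each row shifts and turns the commanded pose from where the row before left it; what a row does not reach is not made up. A row lasts 1/8 s, in which the tool goes at most 62.5 mm and 10.7 degrees, less where a joint would pass 70% of its speed; a pose out of reach is approached as far as the arm can. A call with a number of a shift or a turn outside -1 to 1 is refused whole. A call with a gripper value outside its range is refused whole. OPENING is the opening, from -1 (shut) to 1 (fully open), set as the call begins (- or left out, the last holds). The fingers move at their own pace and stop on an object; the grip force is fixed at half the most. Time passes only in rows, so rows that do not move let the fingers close, or fill a call up. It gives the time, the measured TCP pose, the force, the opening and the grip force at its end, in the units of the state.
- ctrl.get_obs(): the state, without advancing time (a new reading comes with each control period).
- camera(name): name is "side" or "top" or "wrist"; returns a dict with "color" (420x560x3 uint8, blue, green, red), "fx", "fy", "cx", "cy" (pixels), "distortion" ([k1, k2, p1, p2, k3] as OpenCV has them; the pictures are not rectified), "xyz" and "rotation" of the camera in the world; the wrist camera has in their place "hand_eye" (4x4, takes a point from camera to tool coordinates, whose origin is the TCP and whose axes are the flange's). Camera axes: x right, y down, z forward; pixel columns grow to the right and rows downward; lengths in m; the calibration is good to about 2 mm. A picture is of the moment at which its call begins: read the wrist's pose just before it. There is no depth.
- ctrl.hand_in(): hands the job in; it is judged then, once.
The state is a dict: "time_s": time; "q": joint angles; "dq": joint speeds; "joint_efforts": joint torques, N m; "eef_pos": TCP position; "eef_rot": TCP orientation; "wrist_force": force on the tool from outside, world axes, zero at the start; "torque": the same for the moment, N m; "opening": opening from 0.0 (shut) to 1.0 (fully open); "grasp_force": force on a finger pad.
Only numpy, scipy, OpenCV 4.12 (cv2) and the standard library are available. Lean on these libraries where they do the work, as an engineer would, in place of code of your own. Each camera call takes 0.05 s, during which the arm holds its last target. There are 200 camera calls.

## Task

Get the small test kiln ready for a firing: swing the pivoting steel cover on its lid aside until the vent port is completely uncovered, but stop before the cover comes against the white ceramic thermocouple, leaving a clear gap between them. Then switch the kiln on by pressing down the raised end of the black rocker on the grey control box so that it snaps over and stays. Do not touch the thermocouple, and leave everything else on the table where it is.

Things in the scene. Friction and masses are not known exactly. Their poses are not given: they have to be found in the camera images.
- kiln: bench test kiln, a grey metal box with a buff firebrick lid on rubber feet, 210 x 210 mm in plan, its lid top 130 mm above the table; fixed. Origin at the centre of its underside, z up, x points from its front (cooling slots) to its back. It may stand left or right of the control box.
- vent_port (a point): centre of the mouth of the vent port, a round hole of 40 mm diameter in the kiln's lid, level with the lid top
- cover_pin (a point): on the vertical pivot pin of the vent cover, 4 mm above the lid top, 60 mm from the port's centre. The cover is a pear-shaped steel plate 4 mm thick lying flat just above the lid (its top 6 mm above the lid top): a disc of 28 mm radius centred 60 mm from the pin, and beyond it a narrow tab with an upright knob.
- vent_cover (a joint): swing of the cover about its pin, rad: 0 = shut, disc centred over the port; grows anticlockwise seen from above; starts between 0 and 0.2. The port is wholly uncovered above 0.83; at 1.70 (its stop) the cover's edge is against the thermocouple. It turns with light friction (about 1 N at the knob) and stays where it is left.
- cover_knob (a point): grip point of the cover's upright dark wooden knob: on its axis, 12 mm below its top. The knob is a round peg 16 mm in diameter, 95 mm from the pin, beyond the disc; its top is 46 mm and its foot 6 mm above the kiln's lid top, so the grip point is 28 mm above the cover plate.
- thermocouple: fragile white ceramic thermocouple standing up from the kiln's lid near the back: an 8 mm stem with a head 18 mm in diameter, 41 mm tall in all; origin at the centre of its foot on the lid top; fixed, not to be touched
- control_box: grey control box 120 mm (x) by 90 mm (y), 90 mm tall, fixed; origin at the centre of its underside, z up, x points to its back (cable gland), away from the blank dark window; the rocker is on its top
- rocker_high_end (a point): push point on the top of the black rocker near its raised (back) end, 22 mm from its axle, on its middle line, at first about 109 mm above the table; pushed over, 11 mm lower. The rocker is 64 mm long (box x), 34 mm wide; its axle runs along box y over the box's centre, 99 mm up. A push straight down here needs about 4 N at first, then it snaps over by itself.
- rocker (a joint): tilt of the rocker, rad: 0 = off (back end up, as it starts), 0.50 = on (back end down); over-centre at 0.25, it rests only at either end
- glaze_jar: loose bystander: glaze jar with a green band and white lid, 47 mm in diameter, 60 mm tall, behind the work; origin at the centre of its underside
- clay_pot: loose bystander: open orange pot, 88 mm in diameter, 90 mm tall, to the right of the work; origin at the centre of its underside
- wood_stamp: loose bystander: waisted wooden stamp, 26 mm wide, 67 mm tall, behind the work to the right; origin at the centre of its underside
Things that resemble listed ones, but are neither listed nor needed, are in the scene too. What is shaped like the control_box but turquoise is not meant.

How it is judged:
On the way, in this order (a step that is already met when the one before it is completed fails the run):
1. the vent port is wholly uncovered and the cover is clear of the thermocouple (value of joint vent_cover between 0.87 and 1.65 rad), for 0.2 s.
2. the rocker has been pressed over to on (value of joint rocker above 0.42 rad), for 0.2 s.
At the end, for the whole second after the job is handed in: the cover is swung between 0.87 and 1.65 rad (port wholly uncovered, at least about 3 mm between cover and thermocouple) and the rocker rests in its on position (above 0.42 rad) (all of step 1 and value of joint rocker above 0.42 rad); the robot touches nothing.
It fails at once if the cover is swung against the thermocouple (beyond 1.67 rad) (value of joint vent_cover above 1.67 rad).
It fails at once if the robot touches the thermocouple (over 1 N) (contact force between thermocouple and anything else above 1 N).
It fails at once if a bystander (glaze jar, clay pot or wooden stamp) is pushed more than 30 mm (distance of any of glaze_jar, clay_pot, wood_stamp from where it was at the start of the episode above 0.03 m).
It also fails if it takes over 40 s, if anything falls off the work surface, if the arm or the gripper's body presses on something with over 40 N, if the wrist force passes 120 N, or if a joint passes its speed limit or range.

## Working session

There is one attempt and no reset: what is moved stays moved. The work goes in short steps, Python scripts to look and compute and a shell command to move; the robot and the scene stay as the last step left them, time stands still between calls to the robot, and variables do not carry over. Pictures are saved under pics/ and viewed, at most 10 in all, crops included, and the job is handed in when it is done.

```bash
mkdir -p pics; cat > h.py <<'E'
import numpy as np,cv2
from bench import ctrl,camera
import pickle
def snap(n,tag):
    o=ctrl.get_obs(); c=camera(n); c['obs']=o
    cv2.imwrite(f'pics/{tag}.png',c['color']); pickle.dump(c,open(f'{tag}.pkl','wb')); return c
def load(tag): return pickle.load(open(f'{tag}.pkl','rb'))
def pose(c):
    if 'xyz' in c:
        R=np.array(c['rotation'],float)
        if R.shape!=(3,3):
            from scipy.spatial.transform import Rotation as Q
            R=Q.from_quat(np.roll(R,-1)).as_matrix()
        return R,np.array(c['xyz'])
    from scipy.spatial.transform import Rotation as Q
    T=np.eye(4);T[:3,:3]=Q.from_quat(np.roll(c['obs']['eef_rot'],-1)).as_matrix();T[:3,3]=c['obs']['eef_pos']
    T=T@np.array(c['hand_eye']);return T[:3,:3],T[:3,3]
def K(c): return np.array([[c['fx'],0,c['cx']],[0,c['fy'],c['cy']],[0,0,1.]]),np.array(c['distortion'],float)
def onz(c,uv,z):
    R,t=pose(c);k,d=K(c)
    p=cv2.undistortPoints(np.array([[uv]],float),k,d)[0,0]
    r=R@np.array([p[0],p[1],1]);return t+r*(z-t[2])/r[2]
def proj(c,P):
    R,t=pose(c);k,d=K(c)
    return cv2.projectPoints(np.atleast_2d(np.array(P,float)),cv2.Rodrigues(R.T)[0],-R.T@t,k,d)[0][:,0]
E
python3 - <<'E'
from h import *
a=snap('top','top1');b=snap('side','side1')
print(a['xyz'],a['rotation'],b['xyz'],ctrl.get_obs()['eef_rot'])
E
```

```text
[ 0.32057306 -0.09435961  1.59307262] [ 0.05738643 -0.69484629  0.71403768 -0.0636052 ] [0.34212778 0.7103171  0.71393886] [-8.03240267e-04  9.80085513e-01  1.98574273e-01  1.62258318e-05]
```

View pics/top1.png

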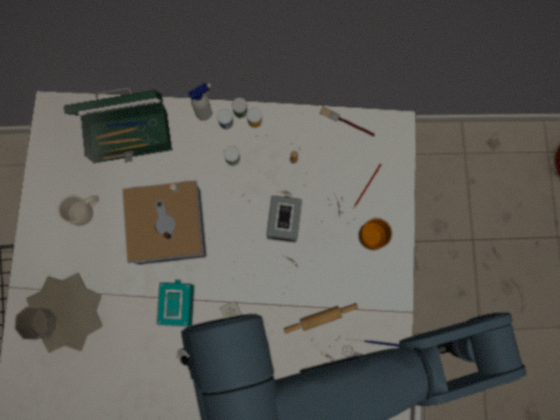

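View pics/side1.png

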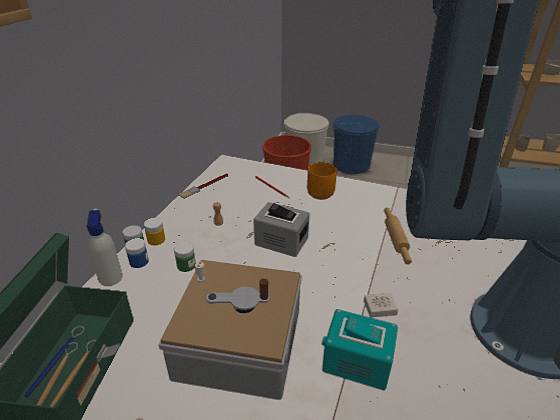

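The top view shows the kiln at about (163,222), with the thermocouple at (172,187), the cover pin at about (160,205) and the knob at about (167,236). There are two box candidates: the grey box at (284,217) and the turquoise one at (175,303). Grey fits the description, and turquoise is explicitly excluded. I'll confirm this in one enlarged crop.

```bash
python3 - <<'E'
from h import *
a=load('top1')['color'];b=load('side1')['color']
f=lambda im,s:cv2.resize(im,s,interpolation=cv2.INTER_CUBIC)
t=np.hstack([f(a[172:272,115:215],(400,400)),f(a[180:255,250:325],(400,400))])
cv2.imwrite('pics/crop1.png',cv2.convertScaleAbs(t,alpha=1.7))
cv2.imwrite('pics/crop2.png',cv2.convertScaleAbs(f(b[195:330,170:320],(660,594)),alpha=1.3))
E
```

```text
(no output)
```

View pics/crop1.png

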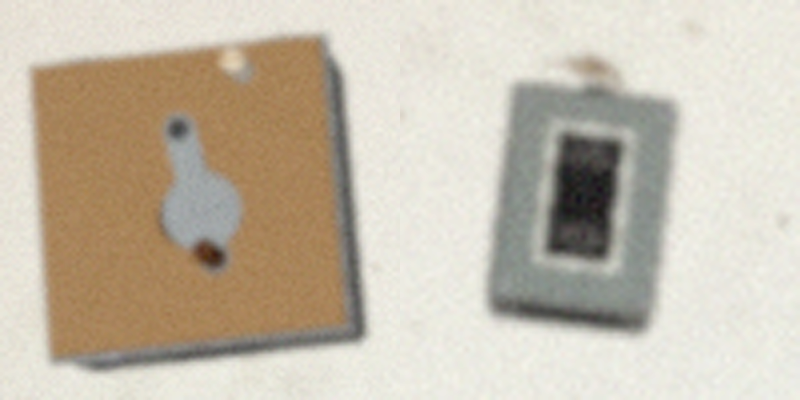

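View pics/crop2.png

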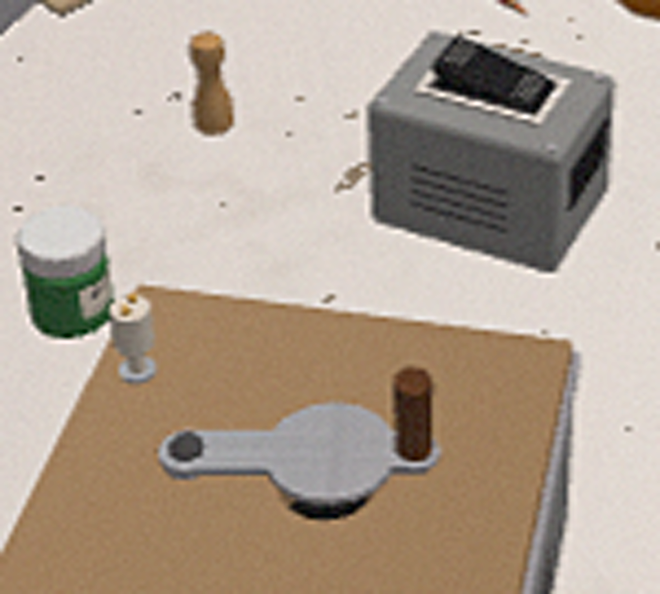

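The crops confirm the grey box: black rocker, back end up, window at the front, gland behind. The cover's knob is at top-view crop (207,252) and side-view crop (413,375), the pin at (177,128), and the thermocouple at (233,60). Next I compute positions.

```bash
cat >> h.py <<'E'
def tri(obs):
    A=np.zeros((3,3));B=np.zeros(3)
    for c,uv in obs:
        R,t=pose(c);k,d=K(c);p=cv2.undistortPoints(np.array([[uv]],float),k,d)[0,0]
        r=R@np.array([p[0],p[1],1]);r/=np.linalg.norm(r);M=np.eye(3)-np.outer(r,r);A+=M;B+=M@t
    return np.linalg.solve(A,B)
E
python3 - <<'E'
from h import *
np.set_printoptions(precision=4,suppress=True)
a=load('top1');b=load('side1')
k=lambda x,y:(115+(x+.5)/4-.5,172+(y+.5)/4-.5)
g=lambda x,y:(250+(x-400+.5)/5.333-.5,180+(y+.5)/5.333-.5)
s=lambda x,y:(170+(x+.5)/4.4-.5,195+(y+.5)/4.4-.5)
pt=onz(a,k(177,128),.136);ps=onz(b,s(185,446),.136);print('pin',pt,ps)
print('disc',onz(a,k(201,207),.136),onz(b,s(333,452),.136))
print('knobtop',onz(a,k(206,250),.176),onz(b,s(413,377),.176),tri([(a,k(206,250)),(b,s(413,377))]),'foot side',onz(b,s(414,455),.136))
print('tc',onz(a,k(233,60),.171),onz(b,s(131,302),.171),'foot',onz(b,s(137,372),.13))
kc=np.array([onz(a,k(*q),.13) for q in[(33,67),(325,38),(350,327),(55,358)]]);print('kiln',kc,kc.mean(0),np.linalg.norm(np.roll(kc,1,0)-kc,axis=1))
bc=np.array([onz(a,g(*q),.09) for q in[(515,85),(677,100),(645,318),(492,302)]]);print('box',bc,bc.mean(0),np.linalg.norm(np.roll(bc,1,0)-bc,axis=1))
print('rocker back/front',onz(a,g(592,136),.113),onz(a,g(581,256),.095))
print('side back edge',onz(b,s(460,40),.115),onz(b,s(442,75),.115),onz(b,s(535,115),.09))
E
```

```text
pin [0.6074 0.2098 0.136 ] [0.609  0.2082 0.136 ]
disc [0.5511 0.1925 0.136 ] [0.5483 0.1947 0.136 ]
knobtop [0.5154 0.1811 0.176 ] [0.5165 0.1824 0.176 ] [0.5162 0.1814 0.175 ] foot side [0.5153 0.1871 0.136 ]
tc [0.6469 0.1644 0.171 ] [0.6482 0.1667 0.171 ] foot [0.6496 0.1673 0.13  ]
kiln [[0.6553 0.3142 0.13  ]
 [0.6704 0.1067 0.13  ]
 [0.4656 0.0901 0.13  ]
 [0.4491 0.2948 0.13  ]] [0.5601 0.2014 0.13  ] [0.2071 0.208  0.2055 0.2053]
box [[ 0.6315 -0.1049  0.09  ]
 [ 0.6209 -0.1922  0.09  ]
 [ 0.5029 -0.1707  0.09  ]
 [ 0.5137 -0.0894  0.09  ]] [ 0.5673 -0.1393  0.09  ] [0.1188 0.0879 0.1199 0.082 ]
rocker back/front [ 0.598  -0.1448  0.113 ] [ 0.5365 -0.1375  0.095 ]
side back edge [ 0.5919 -0.1461  0.115 ] [ 0.5918 -0.1098  0.115 ] [ 0.5407 -0.1208  0.09  ]
```

Measurements agree to about 2 mm: pin (0.608,0.209), knob (0.516,0.182) at 96 mm from the pin, thermocouple (0.648,0.166). The kiln is about 207 mm square and the box 119 x 87 mm. The knob swings towards -y and then +x. For θ≈1.25 it should end near (0.587,0.116). I'll straddle the knob with loosely opened fingers whose closing line is at -45°.

```bash
python3 -m pendant '[[0.1,0.23,0.02,0,0,0.024],[0.1,0.23,0.02,0,0,0.024],[0.1,0.23,0.02,0,0,0.024],[0.1,0.23,0.02,0,0,0.024],[0.1,0.23,0.02,0,0,0.024],[0.1,0.23,0.02,0,0,0.024],[0.1,0.23,0.02,0,0,0.024],[0.1,0.23,0.02,0,0,0.024],[0.1,0.23,0.02,0,0,0.024],[0.1,0.23,0.02,0,0,0.024]]' -0.2
```

```text
time_s: 1.35
eef_pos: [0.4241, -0.068, 0.2793]
eef_rot: [0.0, 0.925, 0.379, 0.0]
wrist_force: [1.1, -0.1, -0.2]
opening: 0.399
grasp_force: 0.0
```

```bash
python3 -m pendant '[[0.066,0.179,-0.03,0,0,0],[0.066,0.179,-0.03,0,0,0],[0.066,0.179,-0.03,0,0,0],[0.066,0.179,-0.03,0,0,0],[0.066,0.179,-0.03,0,0,0],[0.066,0.179,-0.03,0,0,0],[0.066,0.179,-0.03,0,0,0],[0,0,0,0,0,0],[0,0,0,0,0,0],[0,0,0,0,0,0]]' -0.2
python3 - <<'E'
from h import *
c=snap('wrist','w1');b=snap('side','side2')
print(proj(c,[[.516,.182,.176],[.608,.209,.136]]))
cv2.imwrite('pics/w1b.png',np.hstack([cv2.convertScaleAbs(c['color'][:, :400],alpha=1.3) if 0 else cv2.resize(cv2.convertScaleAbs(c['color'],alpha=1.3),(400,300)),cv2.resize(b['color'][150:400,140:400],(312,300))]))
E
```

```text
time_s: 2.6
eef_pos: [0.5161, 0.1801, 0.2374]
eef_rot: [0.0, 0.926, 0.378, -0.0]
wrist_force: [0.2, -0.5, -0.0]
opening: 0.402
grasp_force: 0.0
[[279.09376115 226.90287629]
 [346.86297074  86.82584801]]
```

View pics/w1b.png

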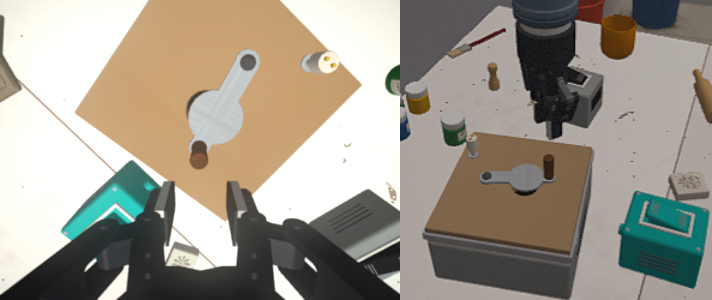

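The wrist view (left) shows the knob top at (279,221) full-scale px, against a prediction of (279,227), so it agrees within 2 mm. The fingers straddle it on centre and the thermocouple at (322,62) in the panel is clear. Descending.

```bash
python3 -m pendant '[[0,0.01,-0.08,0,0,0],[0,0,-0.08,0,0,0],[0,0,-0.08,0,0,0],[0,0,-0.08,0,0,0],[0,0,-0.08,0,0,0],[0,0,0,0,0,0],[0,0,0,0,0,0],[0,0,0,0,0,0],[0,0,0,0,0,0],[0,0,0,0,0,0]]' -0.2
python3 - <<'E'
import numpy as np
P=np.array([.608,.209]);a0=np.radians(-164.3)
pr=None
for d in np.linspace(0,1.07,9):
    k=P+.0955*np.array([np.cos(a0+d),np.sin(a0+d)])
    if pr is not None: print(k.round(4),((k-pr)/.2).round(3))
    pr=k
E
```

```text
time_s: 3.95
eef_pos: [0.5164, 0.183, 0.1576]
eef_rot: [0.0, 0.926, 0.379, 0.0]
wrist_force: [-0.3, 0.3, -0.2]
opening: 0.4
grasp_force: 0.0
[0.5203 0.1711] [ 0.021 -0.06 ]
[0.5262 0.1598] [ 0.029 -0.057]
[0.5335 0.1493] [ 0.036 -0.052]
[0.5421 0.1399] [ 0.043 -0.047]
[0.5519 0.1317] [ 0.049 -0.041]
[0.5627 0.1249] [ 0.054 -0.034]
[0.5743 0.1196] [ 0.058 -0.026]
[0.5865 0.1159] [ 0.061 -0.018]
```

```bash
python3 -m pendant '[[0.021,-0.06,0,0,0,0],[0.029,-0.057,0,0,0,0],[0.036,-0.052,0,0,0,0],[0.043,-0.047,0,0,0,0],[0.049,-0.041,0,0,0,0],[0.054,-0.034,0,0,0,0],[0.058,-0.026,0,0,0,0],[0.061,-0.018,0,0,0,0],[0,0,0,0,0,0],[0,0,0,0,0,0]]' -0.2
python3 - <<'E'
from h import *
c=snap('wrist','w3');b=snap('side','side3')
cv2.imwrite('pics/w3b.png',np.hstack([cv2.resize(cv2.convertScaleAbs(c['color'],alpha=1.3),(400,300)),cv2.resize(b['color'][180:360,140:340],(333,300))]))
E
```

```text
time_s: 5.2
eef_pos: [0.5865, 0.1161, 0.1572]
eef_rot: [0.0, 0.925, 0.379, 0.0]
wrist_force: [-0.4, -0.3, 0.6]
opening: 0.401
grasp_force: 0.0
```

View pics/w3b.png

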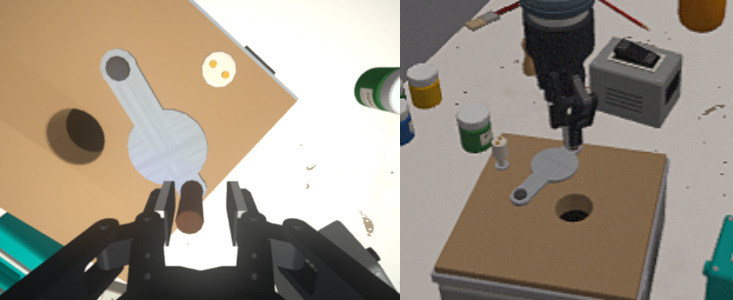

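The port at (75,135) in the wrist panel is fully open. The cover's disc is at (167,147), well clear of the thermocouple at (218,69). The angle at the pin gives θ≈1.13 rad, inside 0.87–1.65. Next I lift straight up, then traverse to the rocker's high end at about (0.590,-0.142), turning the tool to line up with the box.

```bash
python3 -m pendant '[[0,0,0.25,0,0,0],[0,0,0.25,0,0,0],[0,-0.18,0,0,0,-0.072],[0,-0.18,0,0,0,-0.072],[0,-0.18,0,0,0,-0.072],[0,-0.18,0,0,0,-0.072],[0,-0.18,0,0,0,-0.072],[0,-0.18,0,0,0,-0.072],[0.02,-0.18,-0.1,0,0,-0.072],[0,-0.03,-0.1,0,0,-0.072]]' -
python3 - <<'E'
from h import *
c=snap('wrist','w4')
print(proj(c,[[.589,-.142,.109],[.5673,-.1393,.09]]))
E
```

```text
time_s: 6.55
eef_pos: [0.5905, -0.1443, 0.2172]
eef_rot: [0.001, 0.998, -0.067, 0.001]
wrist_force: [-0.6, 0.5, -0.3]
opening: 0.4
grasp_force: 0.0
[[279.31139324 206.82435831]
 [279.66118626 224.2976868 ]]
```

View pics/w4.png

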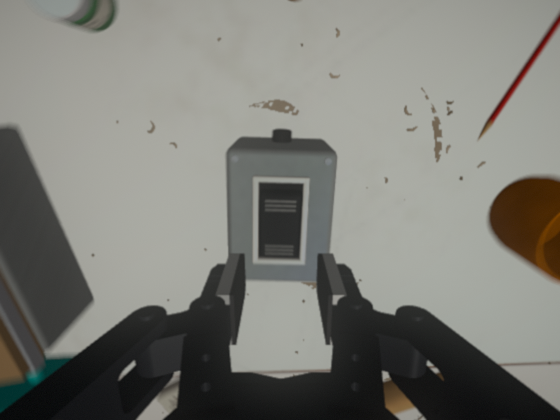

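The wrist view shows the rocker from (282,184) to (279,260). The grip ribs near its raised back end are at (281,206), and my predicted push point is (279,207), so they agree. Now I shut the gripper and press.

```bash
python3 -m pendant '[[0.01,0.005,0,0,0,0],[0,0,0,0,0,0],[0,0,0,0,0,0],[0,0,-0.12,0,0,0],[0,0,-0.12,0,0,0],[0,0,-0.12,0,0,0],[0,0,-0.07,0,0,0],[0,0,-0.05,0,0,0],[0,0,-0.04,0,0,0],[0,0,-0.03,0,0,0]]' -1
```

```text
time_s: 7.85
eef_pos: [0.5943, -0.1416, 0.1087]
eef_rot: [0.001, 0.998, -0.064, 0.002]
wrist_force: [3.9, 0.9, 3.1]
opening: 0.002
grasp_force: 1.9
```

```bash
python3 -m pendant '[[0,0,-0.02,0,0,0],[0,0,-0.02,0,0,0],[0,0,0,0,0,0],[0,0,0,0,0,0],[0,0,0.1,0,0,0],[0,0,0.2,0,0,0],[0,0,0.25,0,0,0],[0,0,0,0,0,0],[0,0,0,0,0,0],[0,0,0,0,0,0]]' -1
python3 - <<'E'
from h import *
c=snap('wrist','w5');b=snap('side','side5')
f=lambda i,s:cv2.resize(i,s,interpolation=cv2.INTER_CUBIC)
cv2.imwrite('pics/w5b.png',np.hstack([f(c['color'],(400,300)),f(b['color'][190:330,180:330],(321,300))]))
E
```

```text
time_s: 9.1
eef_pos: [0.5912, -0.1407, 0.2072]
eef_rot: [-0.001, 0.998, -0.064, -0.002]
wrist_force: [-0.5, 0.5, -1.0]
opening: 0.005
grasp_force: 0.0
```

View pics/w5b.png

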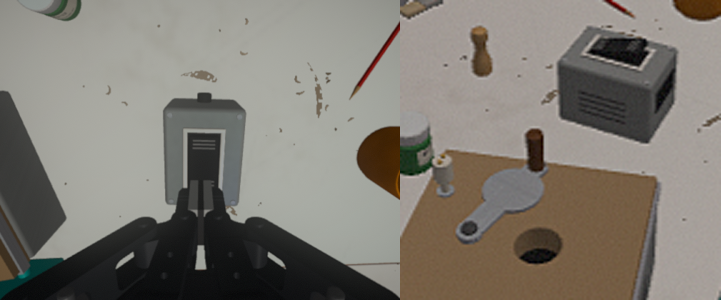

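The side panel appears to show the rocker's front (right) end raised now at about (640,45). I'll confirm with one enlarged before/after crop.

```bash
python3 - <<'E'
from h import *
f=lambda i:cv2.resize(i[195:255,250:315],(390,360),interpolation=cv2.INTER_CUBIC)
cv2.imwrite('pics/ba.png',cv2.convertScaleAbs(np.hstack([f(load('side1')['color']),f(load('side5')['color'])]),alpha=1.5))
E
```

```text
(no output)
```

View pics/ba.png

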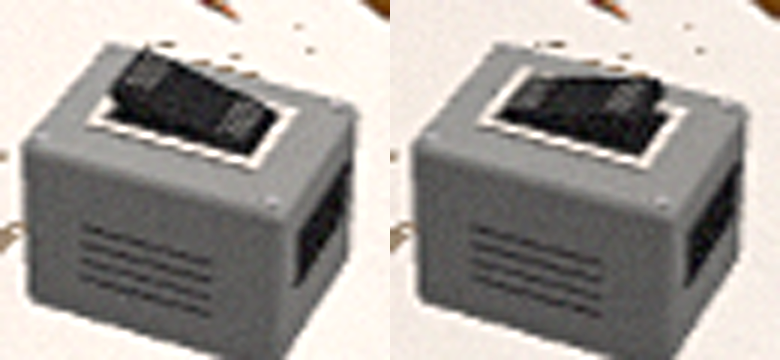

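The rocker has snapped over. Its back end was up at (150,65) before; now the back is down at (520,95) and the front is up at (640,85). The robot is clear, so I'm handing in.

```bash
python3 -c "
from bench import ctrl
print(ctrl.hand_in())"
```

```text
the job is handed in; nothing more can be done
None
```

The job is handed in: the vent cover stands at about 1.13 rad with the port fully open and a clear gap to the thermocouple, the rocker has snapped to on, and the arm is clear of everything; the hand-in gave no verdict.

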